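# Load the seasoning carousel in order

## Robot

A 6-joint arm with a two-finger parallel gripper is mounted at the origin on a cart in front of the work surface, level with it; the furniture and walls round the work are solid. World frame = base frame: x ahead of the robot, y to its left, z up, the work surface at z = 0. Lengths are in mm, angles in degrees, forces in N, time in s.
With the tool pointing down it reaches from about 275 to 725 mm from the base axis. Payload 15.9 kg.
Tool frame: the origin (TCP) lies at the centre of the arm's flange, where the gripper is bolted on; the fingertips stand 173 mm ahead of it and the grasp point (between the pads) lies 155 mm ahead of it; z points along the fingers, y is the line along which they close (so a half turn about z gives the same grasp; the last joint's range is limited). The gripper opens to 85 mm and grips with 20 to 120 N. Pads are 22 mm wide; open, the fingers measure 114 mm over their backs; the gripper's body (76 mm by 85 mm) begins 54 mm behind the grasp point. The pads swing forward as they close: fully open they stand 13 mm farther back than shut.
Start: joints at [72.307, 12.198, -1.971, 75.831, 0, 90], TCP at [151.952, 476.337, 404.706] pointing down, gripper open.
Joint ranges: [-170.91, 170.91], [-42.67, 98.43], [-65.05, 77.54], [-120.47, 116.71], [-90, 82.35], [-180, 180]. Speed limits (degrees/s): [108.29, 108.29, 136.94, 147.25, 180, 180].

## Interface

Orientations are given as a 3x3 rotation matrix whose columns are the frame's x, y, z axes.
In Python, from bench import robot, eyes gives the robot as it stands.
- The arm moves only by the tool step_arm, never from a script. Its argument "increments" is a list of rows, each a list of 3 entries, a list of its own where there are three numbers: the shift along the tool's x, y, z in cm, then the turn, a rotation vector about the tool's x, y, z in degrees, then the closure, from 0 (fully open) to 1 (shut). In form: [[[dx, dy, dz], [rx, ry, rz], grip], ...]. A call has 1 to 5 rows; each row shifts and turns the commanded pose from where the row before left it, along the tool's axes as they then stand; what a row does not reach is not made up. A row lasts 1/8 s, in which the tool goes at most 62.5 mm and 10.7 degrees, less where a joint would pass 70% of its speed; a pose out of reach is approached as far as the arm can. A call with a gripper value outside its range is refused whole. The fingers move at their own pace and stop on an object; "newtons" is the grip in N (left out, the last holds). Time passes only in rows, so rows that do not move let the fingers close. It gives the time, the measured TCP pose, the force, the opening and the grip force at its end, in the units of the state.
- robot.observe(): the state, without advancing time (a new reading comes with each control period).
- eyes.grab_frame(name): name is "scene" or "top" or "wrist"; returns the picture (480x640x3 uint8, blue, green, red); there is no depth.
- eyes.get_calibration(name): a dict with "fx", "fy", "cx", "cy" (pixels), "view" (4x4, takes a point from world to camera coordinates). Camera axes: x right, y up, looking along -z (the intrinsics and any distortion apply to the point x, -y, -z); pixel columns grow to the right and rows downward; lengths in mm; the calibration is good to about 2 mm. A picture is of the moment at which its call begins: read the wrist's pose just before it. get_calibration takes no time and is no camera call; for the wrist camera it gives the pose at the moment of the call.
- robot.close_job(): hands the job in; it is judged then, once.
The state is a dict: "clock": time; "q": joint angles; "joint_velocities": joint speeds; "joint_torque": joint torques, N m; "tcp_pos": TCP position; "ee_rot": TCP orientation; "contact_force": force on the tool from outside, world axes, zero at the start; "moment": the same for the moment, N m; "finger_gap": finger opening in mm; "grip_force": force on a finger pad.
Only numpy, scipy, OpenCV 4.12 (cv2) and the standard library are available. Lean on these libraries where they do the work, as an engineer would, in place of code of your own. Each camera call takes 0.05 s, during which the arm holds its last target. There are 200 camera calls.

## Task

Load the seasoning carousel with the three jars that stand beside it on the near worktop, in the order the cook uses it: first the salt shaker into the pocket with one raised dot, then the slim spice jar into the two-dot pocket, then the squat honey jar into the three-dot pocket. Its clear cover is open only at the front, so turn the knob on top to bring each pocket to the opening in turn. Stand every jar upright on the floor of its pocket without dropping or tipping it, and leave the other things on the worktop where they are.

Things in the scene. Friction and masses are not known exactly. Their poses are not given: they have to be found in the camera images.
- salt_shaker_mid (a point): Salt shaker to load first: plain grey tapering body with a small domed head, 44 mm in diameter, 90 mm tall; the body is widest (44 mm) 30 mm above its foot and narrows evenly to a 34 mm neck and head (62 to 78 mm above the foot), domed above. Stands upright. The point is its centre, half-way up (45 mm above its foot); z is up its axis.
- spice_jar_mid (a point): Spice jar to load second (the one within reach beside the carousel, not one of the row of jars in the far right corner under the cabinets): slim straight jar with a dark ridged screw cap as wide as itself, 41 mm in diameter, 105 mm tall (cap: top 20 mm). Stands upright. The point is its centre, half-way up (52.5 mm above its foot); z is up its axis.
- honey_jar_mid (a point): Honey jar to load third (the one within reach beside the carousel, not one of the row of jars in the far right corner under the cabinets): squat wide jar with a flat screw lid, body 58 x 62 mm (x, y) up to about 60 mm above its foot, then narrowing to the 56 mm lid (top 11 mm), 86 mm tall, about 0.36 kg. Stands upright. The point is its centre, half-way up (43 mm above its foot); z is up its axis.
- turntable (a joint): Turn of the carousel's turntable in rad, growing clockwise seen from above. 0: the one-dot pocket is in the middle of the opening; 1.257: the two-dot pocket is; 2.513: the three-dot pocket is (72 degrees a pocket). Stops at -3.5 and 5.0. Turned by the knob, stays where it is left (friction about 0.1 N m); at the start it stands between -1.45 and -0.45.
- pocket1 (a point): Centre of the floor of the one-dot pocket (moves with the turntable), 15 mm above the worktop, 88 mm from the carousel's axis. The pockets are round upright steel cups 20 mm high, 75 mm inside, 80 mm outside; the number is given by small black raised dots on the tray between each cup and the axis. Counted counter-clockwise from above; the pockets with four and five dots already hold spice jars that are fixed there.
- pocket2 (a point): Centre of the floor of the two-dot pocket, 72 degrees counter-clockwise (from above) of the one-dot pocket; otherwise like it.
- pocket3 (a point): Centre of the floor of the three-dot pocket, 72 degrees counter-clockwise (from above) of the two-dot pocket; otherwise like it.
- knob (a point): Centre of the knob on the axis of the carousel: a black upright bar 46 mm long (along its x axis), 16 mm thick (along y), 32 mm high (16 mm above and below this point) on top of the cover, 150 mm above the worktop. It is fixed to the turntable and turns with it; a white spot on its top is on the end that points to the one-dot pocket.
- opening (a point): Middle of the opening in the carousel's fixed clear cover, at cover-top height (129 mm), 88 mm from the knob's axis. -x of this frame points outward, away from the axis; y is across. The cover is a drum 268 mm in diameter and 129 mm high; a 90 degree sector of its top and wall is cut away (45 degrees either side), up to 40 mm from the axis. Only a pocket turned to here can be loaded, from above.
- tumbler_mid (a point): Glass tumbler, bystander, 81 mm in diameter at the rim, 93 mm tall; the point is its centre, 46.5 mm above the worktop.
- yoghurt_pot_mid (a point): Yoghurt pot, bystander, 72 mm in diameter, 71 mm tall; the point is its centre, 35.5 mm above the worktop.
- tin_half_mid (a point): Low food tin, bystander, 75 mm in diameter, 58 mm tall; the point is its centre, 29 mm above the worktop.
- lemon_mid (a point): Lemon lying on its side, bystander, 78 mm long (its x), 55 mm wide (y), 56 mm high; the point is its centre, 28 mm above the worktop.
Not all that is in view belongs to the job. Of the things that look like the part that bears honey_jar_mid, the smaller one is meant.

How it is judged:
By the outcome, as a careful person would: the job done as asked, in the order asked, and still so for the second after the job is handed in, with the robot touching nothing.
It also fails if it takes over 72 s, if anything falls off the work surface, if the arm or the gripper's body presses on something with over 40 N, if the wrist force passes 120 N, or if a joint passes its speed limit or range.

## Working session

There is one attempt and no reset: what is moved stays moved. The work goes in short steps, Python scripts to look and compute and a tool call to move; the robot and the scene stay as the last step left them, time stands still between calls to the robot, and variables do not carry over. Pictures are saved under pics/ and viewed, at most 10 in all, crops included, and the job is handed in when it is done.

Besides the shell and the picture viewer there is one more tool, called after "Emit:" in YAML: its name, and indented under it one key for each argument. step_arm: Moves the arm, as the interface text tells. Its arguments: {"type":"object","properties":{"increments":{"type":"array","items":{"type":"array"}},"newtons":{"type":"number"}},"required":["increments"]}

```bash
ls; mkdir -p pics
cat > h.py <<'E'
import numpy as np, cv2
from bench import robot, eyes
def cal(n): return eyes.get_calibration(n)
def ray(c,u,v):
    V=np.array(c['view']); R=V[:3,:3]; t=V[:3,3]
    d=np.array([(u-c['cx'])/c['fx'],-(v-c['cy'])/c['fy'],-1.])
    return -R.T@t, R.T@d
def onz(c,u,v,z):
    o,d=ray(c,u,v); return o+d*(z-o[2])/d[2]
def proj(c,p):
    V=np.array(c['view']); q=V[:3,:3]@np.array(p,float)+V[:3,3]
    return c['cx']+c['fx']*q[0]/-q[2], c['cy']-c['fy']*q[1]/-q[2]
E
python3 - <<'E'
from h import *
for n in ['scene','top']:
    im=eyes.grab_frame(n); cv2.imwrite(f'pics/{n}0.png',im)
    c=cal(n); print(n,{k:(np.round(v,3).tolist()) for k,v in c.items()}); print(ray(c,320,240)[0])
s=robot.observe(); print(s['clock'],np.round(s['ee_rot'],2),s['finger_gap'])
E
```

```text
pics
scene {'fx': 469.403, 'fy': 469.403, 'cx': 313.77, 'cy': 243.328, 'view': [[0.26, -0.966, -0.004, -218.085], [0.805, 0.215, 0.553, -393.905], [-0.533, -0.147, 0.833, -1132.751], [0.0, 0.0, 0.0, 1.0]]}
[-230.20318856 -292.6069081  1160.70487714]
top {'fx': 479.253, 'fy': 479.253, 'cx': 316.813, 'cy': 237.319, 'view': [[-0.008, -1.0, 0.003, -103.165], [0.997, -0.007, 0.074, -441.996], [-0.074, 0.004, 0.997, -1255.391], [0.0, 0.0, 0.0, 1.0]]}
[ 347.60431305 -101.70380553 1284.84931153]
0.1 [[-0.95  0.3  -0.  ]
 [ 0.3   0.95 -0.  ]
 [ 0.   -0.   -1.  ]] 85.30509650619716
```

View pics/scene0.png

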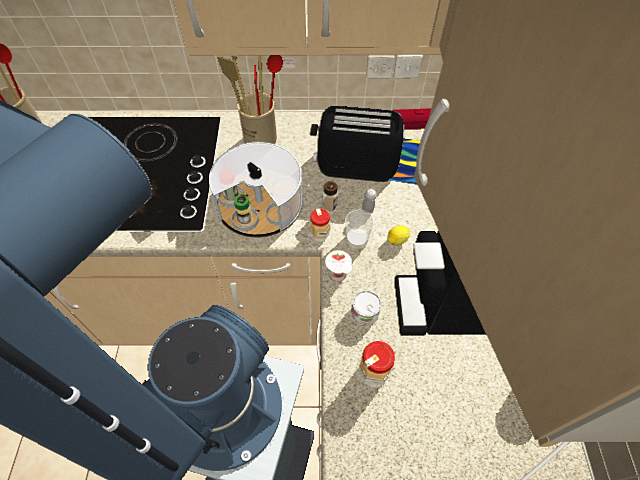

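View pics/top0.png

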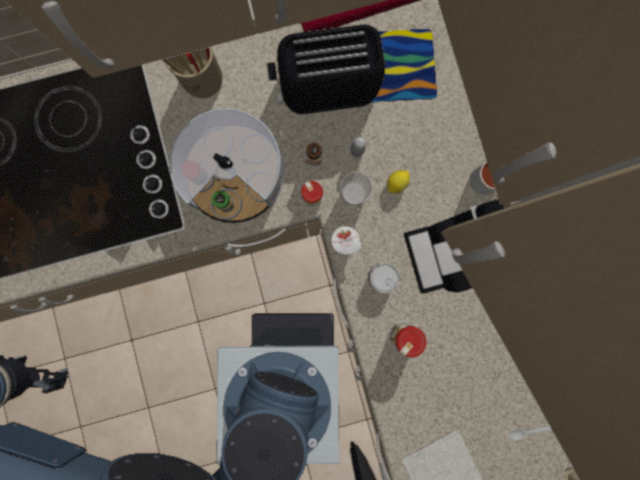

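The honey-jar candidates are the red lid at top (312,191) / scene (320,222) and the bigger one at top (410,341) / scene (378,358). There's also a reddish jar far right at (489,176). The smaller one beside the carousel is meant. The spice jar candidates are the dark cap at top (314,150) and the green one at (222,200), which is already in the carousel. The salt is the grey head at top (358,146). Next I'll take a close crop to check.

Run:
```python
from h import *
a=cv2.imread('pics/top0.png')[95:235,160:420]; b=cv2.imread('pics/scene0.png')[130:290,200:420]
a=cv2.resize(a,(780,420),interpolation=cv2.INTER_CUBIC); cv2.imwrite('pics/c1.png',a)
c=cal('top')
for n,u,v,z in [('salt',358,146,85),('spice',314,150,105),('honey',312,191,86),('bighoney',410,341,100),('knob',223,161,166),('tumbler',356,188,93),('yog',346,240,71),('tin',384,279,58),('lemon',398,181,28)]: print(n,np.round(onz(c,u,v,z)))
c=cal('scene')
for n,u,v,z in [('salt',370,193,85),('spice',331,187,105),('honey',320,215,86),('knob',255,168,166)]: print(n,np.round(onz(c,u,v,z)))
```

```text
salt [ 669. -213.   85.]
spice [ 654. -101.  105.]
honey [553. -95.  86.]
bighoney [ 180. -332.  100.]
knob [613. 115. 166.]
tumbler [ 559. -206.   93.]
yog [ 430. -180.   71.]
tin [ 330. -277.   58.]
lemon [ 589. -323.   28.]
salt [ 674. -217.   85.]
spice [ 650. -103.  105.]
honey [556. -95.  86.]
knob [612. 112. 166.]
```

View pics/c1.png

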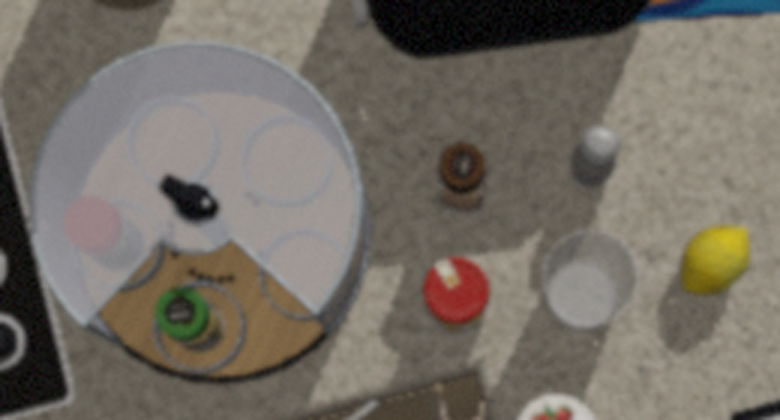

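The crop confirms the choices: honey with red lid at (457,290), spice with brown cap at (461,165), salt at (598,150), tumbler at (588,280). The five-dot pocket is roughly at the opening. The knob runs from (165,185) to (215,210), with its white spot toward the lower right. The top and scene views agree to about 5 mm. I'll go above the knob first.

Emit:
step_arm:
  increments:
    - [[0,0,0],[0,0,-10.1],0]
    - [[0,0,0],[0,0,-10.1],0]
    - [[0,0,0],[0,0,-10.1],0]
    - [[0,0,0],[0,0,-10.1],0]

```text
clock: 0.6
tcp_pos: [151.9, 476.2, 404.4]
ee_rot: [[-0.92, -0.391, -0.0], [-0.391, 0.92, -0.001], [0.0, -0.001, -1.0]]
contact_force: [-0.1, 0.1, -0.8]
finger_gap: 85.7
grip_force: 0.0
```

Emit:
step_arm:
  increments:
    - [[0,0,0],[0,0,-10.1],0]
    - [[0,0,0],[0,0,-10.1],0]
    - [[0,0,0],[0,0,-10.1],0]
    - [[0,0,0],[0,0,-10.1],0]

```text
clock: 1.1
tcp_pos: [151.9, 476.3, 404.4]
ee_rot: [[-0.447, -0.894, -0.0], [-0.894, 0.447, -0.001], [0.001, -0.0, -1.0]]
contact_force: [0.0, -0.6, 0.6]
finger_gap: 85.3
grip_force: 0.0
```

Emit:
step_arm:
  increments:
    - [[0.97,-4.78,0],[0,0,0],0]
    - [[0.97,-4.78,0],[0,0,0],0]
    - [[0.97,-4.78,0],[0,0,0],0]
    - [[0.97,-4.78,0],[0,0,0],0]

```text
clock: 1.6
tcp_pos: [305.9, 354.1, 404.5]
ee_rot: [[-0.452, -0.892, -0.0], [-0.892, 0.452, -0.0], [0.0, 0.0, -1.0]]
contact_force: [0.8, 1.4, -0.1]
finger_gap: 85.1
grip_force: 0.0
```

Emit:
step_arm:
  increments:
    - [[0.97,-4.78,0],[0,0,0],0]
    - [[0.97,-4.78,0],[0,0,0],0]
    - [[0.97,-4.78,0],[0,0,0],0]
    - [[0.97,-4.78,0],[0,0,0],0]

```text
clock: 2.1
tcp_pos: [459.0, 232.9, 404.5]
ee_rot: [[-0.452, -0.892, -0.0], [-0.892, 0.452, -0.0], [0.0, 0.0, -1.0]]
contact_force: [0.4, 0.7, 1.5]
finger_gap: 85.6
grip_force: 0.0
```

Emit:
step_arm:
  increments:
    - [[0.97,-4.78,0],[0,0,0],0]
    - [[0.97,-4.78,0],[0,0,0],0]
    - [[0.97,-4.78,0],[0,0,0],0]
    - [[0.97,-4.78,0],[0,0,0],0]
    - [[0,0,0],[0,0,0],0]

```text
clock: 2.72
tcp_pos: [612.6, 110.9, 403.2]
ee_rot: [[-0.455, -0.89, -0.002], [-0.89, 0.455, -0.001], [0.001, 0.001, -1.0]]
contact_force: [0.6, -0.2, -0.9]
finger_gap: 85.4
grip_force: 0.0
```

```bash
cat >> h.py <<'E'
def st():
    s=robot.observe(); R=np.array(s['ee_rot']); p=np.array(s['tcp_pos'])
    print('t',round(s['clock'],2),'p',np.round(p,1),'yaw',round(float(np.degrees(np.arctan2(R[1,1],R[0,1]))),1),'zax',np.round(R[:,2],3),'q',np.round(s['q'],1),'gap',round(s['finger_gap'],1),'grip',round(s['grip_force'],1),'F',np.round(s['contact_force'],1))
    return p,R
def go(x,y,z=None,yaw=None):
    """tool-frame shift in cm (axes now) and turn; z = TCP height"""
    p,R=st(); d=R.T@(np.array([x,y,p[2] if z is None else z])-p)/10
    a=np.degrees(np.arctan2(R[1,1],R[0,1]))
    print('shift cm',np.round(d,2),'len',round(np.linalg.norm(d),1),'turn z',None if yaw is None else round(float(a-yaw),1))
E
python3 - <<'E'
from h import *
go(613,114,400)
im=eyes.grab_frame('wrist'); cv2.imwrite('pics/w1.png',im); c=cal('wrist'); np.save('w1.npy',c,allow_pickle=True)
print({k:np.round(v,2).tolist() for k,v in c.items()}); print(ray(c,0,0)[0], proj(c,(613,114,166)))
E
```

```text
t 2.73 p [612.6 110.9 403.2] yaw 152.9 zax [-0.002 -0.001 -1.   ] q [ 10.3  27.5  19.5  82.   -0.  -52.7] gap 85.4 grip 0.0 F [ 0.6 -0.2 -0.9]
shift cm [-0.29  0.11  0.32] len 0.4 turn z None
{'fx': 394.16, 'fy': 394.16, 'cx': 319.54, 'cy': 231.23, 'view': [[-0.89, 0.45, -0.0, 493.98], [-0.43, -0.85, -0.32, 398.49], [-0.14, -0.28, 0.95, -259.84], [0.0, 0.0, 0.0, 1.0]]}
[574.49063239  39.5010278  372.46498511] (np.float64(318.74810728853186), np.float64(256.7084001646689))
```

View pics/w1.png

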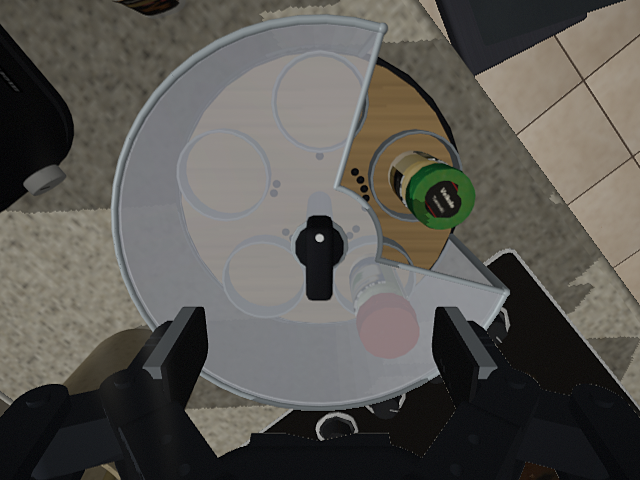

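The knob stands upright in the picture from (319,216) to (319,300), with the spot at (319,238) pointing at the one-dot pocket (320,100). The opening's corners are at about (386,25) and (508,291).

Run:
```python
from h import *
c=np.load('w1.npy',allow_pickle=True).item()
f=lambda u,v,z:np.round(onz(c,u,v,z),1)
print('knob far end',f(319,300,166),'spot',f(319,238,166))
A,B=f(386,25,129),f(508,289,129); a,b=f(340,187,129),f(380,262,129)
print(A,B,a,b,'edge lines')
# axis = intersection of edge lines? and rim circle fit
pts=np.array([f(u,v,129)[:2] for u,v in [(386,25),(300,17),(200,60),(128,140),(115,220),(140,310),(508,291)]])
M=np.c_[2*pts,np.ones(len(pts))]; s=np.linalg.lstsq(M,(pts**2).sum(1),rcond=None)[0]; o=s[:2]; r=np.sqrt(s[2]+o@o); print('circle',o,r)
for P in (A,B,a,b): d=P[:2]-o; print(np.hypot(*d),np.degrees(np.arctan2(d[1],d[0]))%360)
for n,uv in [('dot1',(319,156)),('d5',(360,185))]:
    d=f(*uv,15)[:2]-o; print(n,np.hypot(*d),np.degrees(np.arctan2(d[1],d[0]))%360)
ct=cal('top'); g=lambda u,v,z:onz(ct,u,v,z)
# wrist-independent from top view
for u,v in [(160+85/3,95+325/3),(160+323/3,95+320/3)]:
    d=g(u,v,129)[:2]-o; print('top corner',np.hypot(*d),np.degrees(np.arctan2(d[1],d[0]))%360)
```

```text
knob far end [625.3 138.4 166. ] spot [607.8 104.1 166. ]
[523.8  21.  129. ] [515.3 207.3 129. ] [586.6  91.4 129. ] [585.2 149.3 129. ] edge lines
circle [615.31637509 120.29664775] 133.77478466180057
135.03729545981778 227.33490348227798
132.56265910578352 138.98028334848425
40.73875857009322 225.1792794109215
41.811367956349606 136.07855671253995
dot1 42.80531024072764 244.07181581302166
d5 40.27134112918493 177.00610751044647
top corner 129.2620602082505 138.84672281336907
top corner 143.26652215107148 228.6608131323863
```

Emit:
step_arm:
  increments:
    - [[-0.8,0.15,4.0],[0,0,-1],0]
    - [[0,0,3.5],[0,0,0],0.3]
    - [[0,0,1.8],[0,0,0],0.6]
    - [[0,0,0],[0,0,0],0.7]
  newtons: 60

```text
clock: 3.28
tcp_pos: [612.0, 121.6, 310.7]
ee_rot: [[-0.436, -0.9, -0.003], [-0.9, 0.436, -0.0], [0.001, 0.002, -1.0]]
contact_force: [0.4, -0.2, 0.4]
finger_gap: 32.2
grip_force: 0.0
```

Emit:
step_arm:
  increments:
    - [[0,0,0],[0,0,0],1]
    - [[0,0,0],[0,0,0],1]
    - [[0,0,0],[0,0,0],1]

```text
clock: 3.65
tcp_pos: [615.8, 119.9, 313.1]
ee_rot: [[-0.438, -0.899, 0.008], [-0.899, 0.438, -0.003], [-0.001, -0.009, -1.0]]
contact_force: [33.0, -14.4, -20.3]
finger_gap: 15.1
grip_force: 61.9
```

Run:
```python
from h import *
go(615,119,310)
```

```text
t 3.65 p [615.8 119.9 313.1] yaw 154.0 zax [ 0.008 -0.003 -1.   ] q [ 11.1  28.7   8.4  69.2  -0.3 -52.9] gap 15.1 grip 61.9 F [ 33.  -14.4 -20.3]
shift cm [0.11 0.04 0.31] len 0.3 turn z None
```

Emit:
step_arm:
  increments:
    - [[0,-0.4,0],[0,0,0],1]
    - [[0,0,0],[0,0,8],1]
    - [[0,0,0],[0,0,9],1]
    - [[0,0,0],[0,0,9],1]
    - [[0,0,0],[0,0,9],1]

```text
clock: 4.28
tcp_pos: [617.3, 119.0, 313.1]
ee_rot: [[-0.876, -0.482, 0.003], [-0.482, 0.876, -0.001], [-0.002, -0.002, -1.0]]
contact_force: [7.4, -6.2, -4.7]
finger_gap: 15.0
grip_force: 64.3
```

Emit:
step_arm:
  increments:
    - [[0,0,0],[0,0,9],1]
    - [[0,0,0],[0,0,9],1]
    - [[0,0,0],[0,0,8.5],1]
    - [[0,0,0],[0,0,0],1]
    - [[0,0,0],[0,0,0],1]

```text
clock: 4.9
tcp_pos: [617.3, 118.7, 313.1]
ee_rot: [[-0.999, -0.045, 0.003], [-0.045, 0.999, -0.002], [-0.003, -0.002, -1.0]]
contact_force: [7.8, -8.0, -4.3]
finger_gap: 15.2
grip_force: 64.3
```

Run:
```python
from h import *
go(615,119,310)
im=eyes.grab_frame('wrist'); cv2.imwrite('pics/w2.png',im)
np.save('w2.npy',cal('wrist'),allow_pickle=True)
```

```text
t 4.9 p [617.3 118.7 313.1] yaw 92.6 zax [ 0.003 -0.002 -1.   ] q [10.9 29.1  8.9 69.7 -0.1  8.3] gap 15.2 grip 64.3 F [ 7.8 -8.  -4.3]
shift cm [0.23 0.04 0.31] len 0.4 turn z None
```

View pics/w2.png

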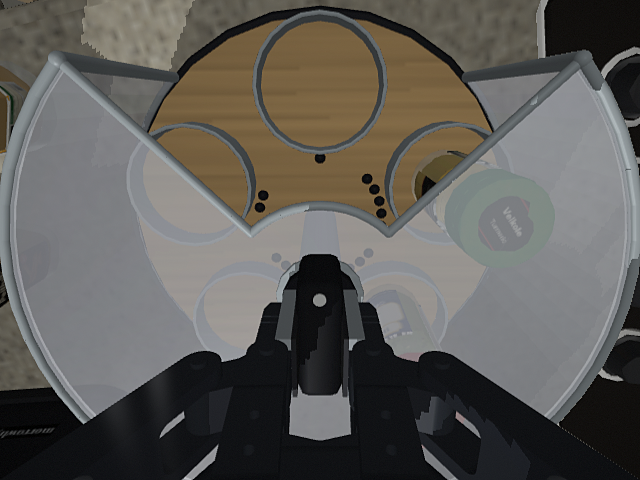

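The picture shows the empty one-dot pocket centred at (320,82), in the middle of the opening, whose corners are at (60,57) and (585,55).

Run:
```python
from h import *
c=np.load('w2.npy',allow_pickle=True).item()
for uv in [(320,11),(320,152),(255,80),(386,80)]: print(np.round(onz(c,*uv,35),1))
print(np.round(onz(c,320,158,15),1),'corners',onz(c,60,57,129),onz(c,585,55,129))
p=np.array([528.5,115]); 
# toaster & salt
t=cal('top'); print('toaster front',[np.round(onz(t,380,105,z)[:2]) for z in (0,100,180)])
```

```text
[490.4 112.6  35. ]
[567.7 116.1  35. ]
[527.9  76.2  35. ]
[524.5 152.7  35. ]
[574.3 116.3  15. ] corners [526.50500898  21.60286501 129.        ] [517.50828874 207.91659142 129.        ]
toaster front [array([ 805., -283.]), array([ 770., -269.]), array([ 741., -257.])]
```

Emit:
step_arm:
  increments:
    - [[0,0,0],[0,0,0],0.4]
    - [[0,0,0],[0,0,0],0.2]
    - [[0,0,-3],[0,0,0],0]
    - [[0,0,-4],[0,0,0],0]
    - [[0,0,-3],[0,0,0],0]

```text
clock: 5.58
tcp_pos: [616.5, 119.4, 414.0]
ee_rot: [[-0.999, -0.046, 0.001], [-0.046, 0.999, 0.001], [-0.002, 0.0, -1.0]]
contact_force: [0.4, 0.2, 0.0]
finger_gap: 85.4
grip_force: 0.0
```

Emit:
step_arm:
  increments:
    - [[-0.5,-4.2,0],[0,0,0],0]
    - [[-0.5,-4.2,0],[0,0,0],0]
    - [[-0.5,-4.2,0],[0,0,0],0]
    - [[-0.5,-4.2,0],[0,0,0],0]

```text
clock: 6.08
tcp_pos: [644.3, -48.8, 412.3]
ee_rot: [[-0.999, -0.046, 0.001], [-0.046, 0.999, 0.0], [-0.001, 0.0, -1.0]]
contact_force: [1.4, 0.0, 0.6]
finger_gap: 85.3
grip_force: 0.0
```

Emit:
step_arm:
  increments:
    - [[-0.5,-4.2,0],[0,0,0],0]
    - [[-0.5,-4.2,0],[0,0,0],0]
    - [[-0.5,-4.2,0],[0,0,0],0]
    - [[-0.5,-4.2,0],[0,0,0],0]
    - [[0,0,0],[0,0,0],0]

```text
clock: 6.7
tcp_pos: [671.9, -217.3, 411.2]
ee_rot: [[-0.999, -0.043, -0.0], [-0.043, 0.999, -0.0], [0.0, -0.0, -1.0]]
contact_force: [0.2, 0.4, -0.1]
finger_gap: 85.3
grip_force: 0.0
```

Run:
```python
from h import *
go(672,-215,400)
im=eyes.grab_frame('wrist'); cv2.imwrite('pics/w3.png',im)
c=cal('wrist'); np.save('w3.npy',c,allow_pickle=True)
print([np.round(proj(c,q)) for q in [(672,-215,0),(672,-215,90),(652,-102,105),(554,-95,86)]])
```

```text
t 6.7 p [ 671.9 -217.3  411.2] yaw 92.4 zax [-0. -0. -1.] q [-17.9  40.5  42.6  92.1  -0.  -20.4] gap 85.3 grip 0.0 F [ 0.2  0.4 -0.1]
shift cm [-0.02  0.23  1.12] len 1.1 turn z None
[array([320., 187.]), array([321., 212.]), array([480., 197.]), array([504.,  51.])]
```

View pics/w3.png

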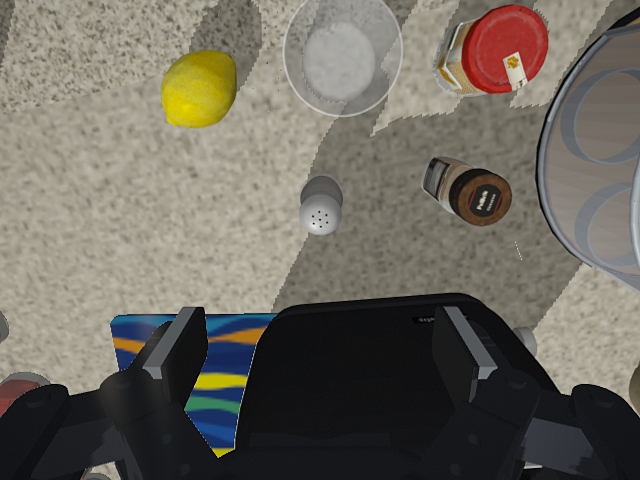

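The picture shows the salt head at (319,216), the spice cap at (485,196), the honey lid at (508,48), the tumbler at (343,55) and the toaster's near edge at row 297–310. All match the predictions.

Run:
```python
from h import *
c=np.load('w3.npy',allow_pickle=True).item()
for n,u,v,z in [('salt',319,217,88),('saltfoot',321,190,30),('spice',485,196,105),('honey',508,48,86),('tumb',343,48,93)]: print(n,np.round(onz(c,u,v,z),1))
print('toaster',[np.round(onz(c,330,304,z)) for z in (100,150,180,200)])
s=onz(c,319,217,88); go(s[0],s[1],231)
```

```text
salt [ 676.8 -216.    88. ]
saltfoot [ 668.4 -214.6   30. ]
spice [651.  -98.3 105. ]
honey [551.9 -92.5  86. ]
tumb [ 557.7 -205.2   93. ]
toaster [array([ 745., -204.,  100.]), array([ 718., -207.,  150.]), array([ 701., -209.,  180.]), array([ 690., -210.,  200.])]
t 6.75 p [ 672.  -215.7  411.5] yaw 92.5 zax [-0.  0. -1.] q [-17.8  40.5  42.5  92.    0.  -20.3] gap 84.9 grip 0.0 F [ 0.1 -0.3 -0.4]
shift cm [-0.49 -0.06 18.05] len 18.1 turn z None
```

Emit:
step_arm:
  increments:
    - [[-0.15,0,4.5],[0,0,0],0]
    - [[0,0,5],[0,0,0],0]
    - [[0,0,5],[0,0,0],0]
    - [[0,0,3.5],[0,0,0],0.1]
    - [[0,0,0],[0,0,0],0.2]
  newtons: 40

```text
clock: 7.38
tcp_pos: [672.6, -213.1, 229.8]
ee_rot: [[-0.999, -0.047, -0.004], [-0.047, 0.999, 0.002], [0.004, 0.002, -1.0]]
contact_force: [-0.3, 0.9, -0.3]
finger_gap: 68.2
grip_force: 0.0
```

Emit:
step_arm:
  increments:
    - [[0,0,0],[0,0,0],0.4]
    - [[0,0,0],[0,0,0],0.55]
    - [[0,0,0],[0,0,0],0.7]
    - [[0,0,0],[0,0,0],0.8]
    - [[0,0,0],[0,0,0],0.8]

```text
clock: 8.0
tcp_pos: [674.1, -214.8, 233.8]
ee_rot: [[-0.999, -0.045, 0.003], [-0.045, 0.999, -0.001], [-0.003, -0.001, -1.0]]
contact_force: [0.3, 0.2, 8.7]
finger_gap: 32.3
grip_force: 39.0
```

Run:
```python
from h import *
st()
im=eyes.grab_frame('wrist'); cv2.imwrite('pics/w4.png',im)
```

```text
t 8.0 p [ 674.1 -214.8  233.8] yaw 92.6 zax [ 0.003 -0.001 -1.   ] q [-17.7  41.1  17.8  66.6   0.  -20.3] gap 32.3 grip 39.0 F [0.3 0.2 8.7]
```

View pics/w4.png

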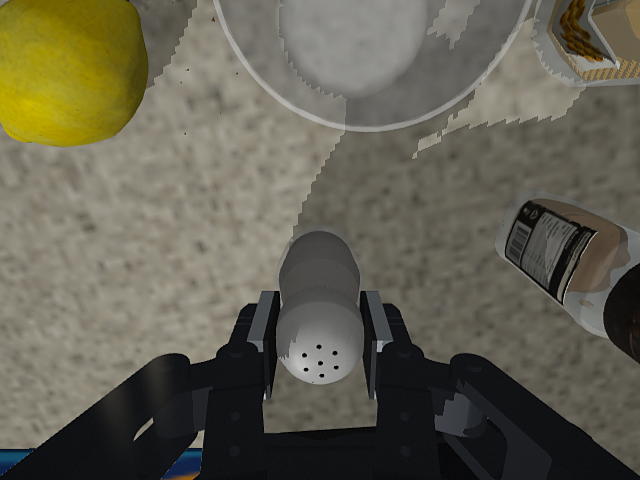

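The salt is held upright at its neck, with the head at (320,340) between the pads. I'll lift it and carry it to the pocket.

Emit:
step_arm:
  increments:
    - [[0,0,-1.5],[0,0,0],0.8]
    - [[0,0,-4.5],[0,0,0],0.8]
    - [[0,0,-5],[0,0,0],0.8]
    - [[0,0,-5],[0,0,0],0.8]

```text
clock: 8.55
tcp_pos: [673.0, -214.5, 394.8]
ee_rot: [[-0.999, -0.045, 0.001], [-0.045, 0.999, -0.0], [-0.001, -0.0, -1.0]]
contact_force: [0.7, -0.6, -1.1]
finger_gap: 32.3
grip_force: 40.0
```

Emit:
step_arm:
  increments:
    - [[0.8,2,0],[0,0,0],0.8]
    - [[1.6,4.2,0],[0,0,0],0.8]
    - [[1.6,4.2,0],[0,0,0],0.8]
    - [[1.6,4.2,0],[0,0,0],0.8]
    - [[1.6,4.2,0],[0,0,0],0.8]

```text
clock: 9.18
tcp_pos: [592.1, -28.9, 393.1]
ee_rot: [[-0.999, -0.045, 0.001], [-0.045, 0.999, -0.0], [-0.001, -0.0, -1.0]]
contact_force: [1.0, 1.1, -1.1]
finger_gap: 32.3
grip_force: 40.0
```

Emit:
step_arm:
  increments:
    - [[1.6,4.2,0],[0,0,0],0.8]
    - [[1.6,4.2,0],[0,0,0],0.8]
    - [[1.6,4.2,0],[0,0,0],0.8]
    - [[1.1,2.17,0],[0,0,0],0.8]
    - [[0,0,0],[0,0,0],0.8]

```text
clock: 9.8
tcp_pos: [526.7, 116.0, 393.1]
ee_rot: [[-0.999, -0.048, 0.001], [-0.048, 0.999, 0.0], [-0.001, 0.0, -1.0]]
contact_force: [0.4, -0.2, -0.6]
finger_gap: 31.7
grip_force: 40.0
```

Run:
```python
from h import *
go(528,114.6,249.5,92.6)
```

```text
t 9.8 p [526.7 116.  393.1] yaw 92.7 zax [ 0.001  0.    -1.   ] q [12.4 17.   2.6 75.5  0.   9.7] gap 31.7 grip 40.0 F [ 0.4 -0.2 -0.6]
shift cm [-0.11 -0.15 14.36] len 14.4 turn z 0.1
```

Emit:
step_arm:
  increments:
    - [[-0.1,-0.15,4.5],[0,0,0],0.8]
    - [[0,0,4.5],[0,0,0],0.8]
    - [[0,0,3],[0,0,0],0.8]
    - [[0,0,1.4],[0,0,0],0.8]
    - [[0,0,0.5],[0,0,0],0.8]

```text
clock: 10.42
tcp_pos: [528.8, 112.9, 252.9]
ee_rot: [[-0.999, -0.045, 0.0], [-0.045, 0.999, -0.0], [-0.0, -0.0, -1.0]]
contact_force: [-0.3, -0.0, -0.3]
finger_gap: 32.2
grip_force: 40.0
```

Emit:
step_arm:
  increments:
    - [[0,0,0.2],[0,0,0],0.8]
    - [[0,0,0.1],[0,0,0],0.8]
    - [[0,0,0],[0,0,0],0.8]

```text
clock: 10.8
tcp_pos: [528.6, 113.4, 250.2]
ee_rot: [[-0.999, -0.046, 0.001], [-0.046, 0.999, 0.0], [-0.001, 0.0, -1.0]]
contact_force: [0.2, 0.5, -0.9]
finger_gap: 32.1
grip_force: 40.0
```

Emit:
step_arm:
  increments:
    - [[0,0,0.1],[0,0,0],0.8]
    - [[0,0,0.1],[0,0,0],0.8]
    - [[0,0,0],[0,0,0],0.8]

```text
clock: 11.18
tcp_pos: [528.9, 113.4, 248.7]
ee_rot: [[-0.999, -0.045, 0.002], [-0.045, 0.999, 0.0], [-0.002, 0.0, -1.0]]
contact_force: [-1.0, 0.0, 11.3]
finger_gap: 32.0
grip_force: 41.1
```

Emit:
step_arm:
  increments:
    - [[0,0,-0.1],[0,0,0],0.6]
    - [[0,0,0],[0,0,0],0.4]
    - [[0,0,0],[0,0,0],0.3]
    - [[0,0,0],[0,0,0],0.2]
    - [[0,0,-2],[0,0,0],0.2]

```text
clock: 11.8
tcp_pos: [527.9, 113.2, 267.8]
ee_rot: [[-0.999, -0.045, -0.003], [-0.045, 0.999, -0.001], [0.003, -0.0, -1.0]]
contact_force: [0.3, -0.4, 0.9]
finger_gap: 68.8
grip_force: 0.0
```

Emit:
step_arm:
  increments:
    - [[0,0,-4],[0,0,0],0.2]
    - [[0,0,-5],[0,0,0],0.2]
    - [[0,0,-5],[0,0,0],0.2]
    - [[0,0,0],[0,0,0],0.2]

```text
clock: 12.3
tcp_pos: [529.1, 113.5, 412.4]
ee_rot: [[-0.999, -0.046, 0.006], [-0.046, 0.999, 0.001], [-0.006, 0.001, -1.0]]
contact_force: [-0.0, -0.8, -0.5]
finger_gap: 68.4
grip_force: 0.0
```

Run:
```python
from h import *
go(616,118.7,313,92.6)
im=eyes.grab_frame('wrist'); cv2.imwrite('pics/w5.png',im)
```

```text
t 12.3 p [529.1 113.5 412.4] yaw 92.6 zax [ 0.006  0.001 -1.   ] q [12.1 16.9  5.2 78.   0.   9.5] gap 68.4 grip 0.0 F [-0.  -0.8 -0.5]
shift cm [-8.65  0.12  9.99] len 13.2 turn z 0.0
```

View pics/w5.png

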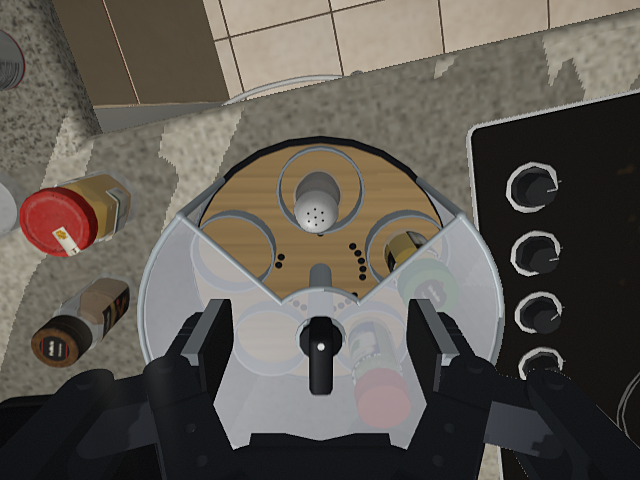

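The salt stands upright in the one-dot pocket, with its head at (316,212) inside the cup. Back to the knob for a 72° clockwise turn.

Emit:
step_arm:
  increments:
    - [[-4.35,0.05,0],[0,0,0],0.2]
    - [[-4.3,0.05,3],[0,0,0],0.2]
    - [[0,0,4],[0,0,0],0.3]
    - [[0,0,3],[0,0,0],0.5]
    - [[0,0,0],[0,0,0],0.7]
  newtons: 60

```text
clock: 12.98
tcp_pos: [613.3, 118.3, 304.5]
ee_rot: [[-0.999, -0.046, -0.008], [-0.046, 0.999, -0.001], [0.008, -0.0, -1.0]]
contact_force: [8.3, 1.1, -62.4]
finger_gap: 28.0
grip_force: 63.4
```

Emit:
step_arm:
  increments:
    - [[0,0,0],[0,0,0],1]
    - [[0,0,0],[0,0,0],1]
    - [[0,0,0],[0,0,0],1]

```text
clock: 13.35
tcp_pos: [613.4, 118.3, 304.4]
ee_rot: [[-0.999, -0.046, -0.009], [-0.046, 0.999, -0.001], [0.009, -0.001, -1.0]]
contact_force: [5.0, 2.7, -48.1]
finger_gap: 27.8
grip_force: 62.5
```

Run:
```python
from h import *
st()
```

```text
t 13.35 p [613.4 118.3 304.4] yaw 92.6 zax [-0.009 -0.001 -1.   ] q [10.9 29.2  7.8 69.1  0.   8.3] gap 27.8 grip 62.5 F [  5.    2.7 -48.1]
```

The tips went about 8 mm too low and gripped the collar below the bar. I'll open, rise and regrip.

Emit:
step_arm:
  increments:
    - [[0,0,0],[0,0,0],0.5]
    - [[0,0,0],[0,0,0],0.4]
    - [[0,0,-0.6],[0,0,0],0.4]
    - [[0,0,0],[0,0,0],0.4]
    - [[0,0,0],[0,0,0],0.5]

```text
clock: 13.98
tcp_pos: [614.8, 118.2, 315.1]
ee_rot: [[-0.999, -0.045, 0.001], [-0.045, 0.999, 0.0], [-0.001, 0.0, -1.0]]
contact_force: [-0.4, 0.3, -0.0]
finger_gap: 42.7
grip_force: 0.0
```

Emit:
step_arm:
  increments:
    - [[0,0,0.1],[0,0,0],0.8]
    - [[0,0,0],[0,0,0],1]
    - [[0,0,0],[0,0,0],1]
    - [[0,0,0],[0,0,0],1]

```text
clock: 14.48
tcp_pos: [614.7, 118.3, 313.6]
ee_rot: [[-0.999, -0.045, -0.0], [-0.045, 0.999, 0.0], [0.0, 0.0, -1.0]]
contact_force: [-1.1, 1.3, 0.6]
finger_gap: 15.1
grip_force: 59.6
```

Run:
```python
from h import *
st()
```

```text
t 14.47 p [614.7 118.3 313.6] yaw 92.6 zax [-0.  0. -1.] q [10.9 28.8  8.6 69.8  0.   8.3] gap 15.1 grip 59.6 F [-1.1  1.3  0.6]
```

Gripped well. Turning 72°.

Emit:
step_arm:
  increments:
    - [[0,0,0],[0,0,7],1]
    - [[0,0,0],[0,0,8],1]
    - [[0,0,0],[0,0,8],1]
    - [[0,0,0],[0,0,8],1]
    - [[0,0,0],[0,0,8],1]

```text
clock: 15.1
tcp_pos: [615.0, 119.2, 313.7]
ee_rot: [[-0.803, 0.596, 0.0], [0.596, 0.803, 0.002], [0.001, 0.002, -1.0]]
contact_force: [4.2, 12.2, -3.0]
finger_gap: 14.7
grip_force: 59.1
```

Emit:
step_arm:
  increments:
    - [[0,0,0],[0,0,9],1]
    - [[0,0,0],[0,0,9],1]
    - [[0,0,0],[0,0,9],1]
    - [[0,0,0],[0,0,6],1]
    - [[0,0,0],[0,0,0],1]

```text
clock: 15.72
tcp_pos: [615.7, 119.8, 313.7]
ee_rot: [[-0.352, 0.936, 0.002], [0.936, 0.352, 0.004], [0.003, 0.003, -1.0]]
contact_force: [10.0, 15.9, -9.0]
finger_gap: 15.3
grip_force: 58.6
```

Run:
```python
from h import *
go(614.7,118.3,313.6,20.6)
```

```text
t 15.72 p [615.7 119.8 313.7] yaw 20.6 zax [ 0.002  0.004 -1.   ] q [11.  28.9  8.7 69.6  0.2 80.4] gap 15.3 grip 58.6 F [10.  15.9 -9. ]
shift cm [-0.11 -0.15  0.01] len 0.2 turn z -0.0
```

Emit:
step_arm:
  increments:
    - [[0,0,0],[0,0,0],0.4]
    - [[0,0,0],[0,0,0],0.2]
    - [[0,0,-3],[0,0,0],0]
    - [[0,0,-4],[0,0,-8],0]
    - [[0,0,-3],[0,0,-8],0]

```text
clock: 16.35
tcp_pos: [614.7, 118.0, 415.5]
ee_rot: [[-0.6, 0.8, 0.001], [0.8, 0.6, -0.0], [-0.001, 0.001, -1.0]]
contact_force: [1.3, 0.8, 0.4]
finger_gap: 85.8
grip_force: 0.0
```

Emit:
step_arm:
  increments:
    - [[0,0,0],[0,0,-10],0]
    - [[0,0,0],[0,0,-10],0]
    - [[0,0,0],[0,0,-10],0]
    - [[0,0,0],[0,0,-10],0]
    - [[0,0,0],[0,0,-10],0]

```text
clock: 16.98
tcp_pos: [614.8, 118.0, 413.7]
ee_rot: [[-0.999, 0.054, -0.0], [0.054, 0.999, -0.0], [0.0, -0.0, -1.0]]
contact_force: [-0.4, 0.4, 0.8]
finger_gap: 85.5
grip_force: 0.0
```

Emit:
step_arm:
  increments:
    - [[0,0,0],[0,0,-6],0]
    - [[-0.6,-5,0],[0,0,0],0]
    - [[-0.6,-5,0],[0,0,0],0]
    - [[-0.6,-5,0],[0,0,0],0]
    - [[-0.6,-5,0],[0,0,0],0]

```text
clock: 17.6
tcp_pos: [647.8, -82.3, 413.8]
ee_rot: [[-0.999, -0.045, 0.0], [-0.045, 0.999, -0.0], [-0.0, -0.0, -1.0]]
contact_force: [-0.2, 0.3, -0.6]
finger_gap: 85.2
grip_force: 0.0
```

Emit:
step_arm:
  increments:
    - [[-0.2,-2.15,0],[0,0,0],0]
    - [[0,0,0],[0,0,0],0]
    - [[0,0,0],[0,0,0],0]

```text
clock: 17.98
tcp_pos: [650.8, -100.9, 413.8]
ee_rot: [[-0.999, -0.046, -0.0], [-0.046, 0.999, 0.0], [0.0, 0.0, -1.0]]
contact_force: [-0.0, 0.2, -0.0]
finger_gap: 85.5
grip_force: 0.0
```

Run:
```python
from h import *
go(651.5,-100,230,92.6)
im=eyes.grab_frame('wrist'); cv2.imwrite('pics/w6.png',im); c=cal('wrist')
g=cv2.cvtColor(im,cv2.COLOR_BGR2HSV)
u,v=map(int,proj(c,(651.5,-100,105))); print(u,v)
# brown/dark cap mask near prediction
m=((g[...,2]<110)&(g[...,1]>60)).astype(np.uint8); w=np.zeros_like(m); cv2.circle(w,(u,v),45,1,-1)
n,l,s,ce=cv2.connectedComponentsWithStats(m&w); i=1+s[1:,4].argmax(); print(s[i],ce[i],np.round(onz(c,*ce[i],105),1))
m2=(((g[...,0]<6)|(g[...,0]>174))&(g[...,1]>170)&(g[...,2]>100)).astype(np.uint8)
n,l,s,ce=cv2.connectedComponentsWithStats(m2); i=1+s[1:,4].argmax(); x,y,ww,hh=s[i][:4]; print('honey',s[i],np.round(onz(c,x+ww/2,y+hh/2,86),1))
```

```text
t 17.98 p [ 650.8 -100.9  413.8] yaw 92.6 zax [-0.  0. -1.] q [ -8.8  32.7  29.3  86.6   0.  -11.5] gap 85.5 grip 0.0 F [-0.   0.2 -0. ]
shift cm [-0.08  0.08 18.38] len 18.4 turn z 0.0
320 217
[ 294  174   54   71 1899] [321.33754608 209.18588731] [645.4 -99.7 105. ]
honey [ 307   44   58   61 2208] [552.5 -93.8  86. ]
```

View pics/w6.png

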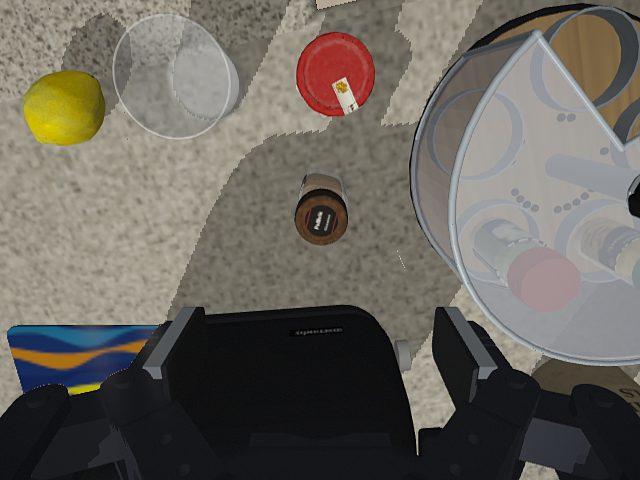

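The spice cap is centred at (321,219) against the predicted (320,217), so it's aligned. The honey lid is at (336,74), and the two-dot cup (585,60) is in the opening. Descending and gripping.

Emit:
step_arm:
  increments:
    - [[-0.1,0.05,5],[0,0,0],0]
    - [[0,0,5],[0,0,0],0]
    - [[0,0,5],[0,0,0],0]
    - [[0,0,3.1],[0,0,0],0]
    - [[0,0,0],[0,0,0],0.2]
  newtons: 45

```text
clock: 18.65
tcp_pos: [650.9, -100.0, 230.8]
ee_rot: [[-0.999, -0.047, -0.004], [-0.047, 0.999, 0.001], [0.004, 0.001, -1.0]]
contact_force: [0.8, 0.2, 0.6]
finger_gap: 69.6
grip_force: 0.0
```

Emit:
step_arm:
  increments:
    - [[0,0,0],[0,0,0],0.35]
    - [[0,0,0],[0,0,0],0.5]
    - [[0,0,0],[0,0,0],0.6]
    - [[0,0,0],[0,0,0],0.75]
    - [[0,0,0],[0,0,0],0.75]

```text
clock: 19.27
tcp_pos: [652.5, -101.1, 235.0]
ee_rot: [[-0.999, -0.046, 0.004], [-0.046, 0.999, 0.0], [-0.004, -0.0, -1.0]]
contact_force: [-1.1, 2.2, 10.2]
finger_gap: 40.8
grip_force: 44.6
```

Run:
```python
from h import *
st()
```

```text
t 19.27 p [ 652.5 -101.1  235. ] yaw 92.6 zax [ 0.004  0.    -1.   ] q [ -8.8  35.2   7.6  62.2   0.  -11.4] gap 40.8 grip 44.6 F [-1.1  2.2 10.2]
```

Emit:
step_arm:
  increments:
    - [[0,0,-1.5],[0,0,0],0.75]
    - [[0,0,-4.5],[0,0,0],0.75]
    - [[0,0,-5],[0,0,0],0.75]
    - [[0,0,-5],[0,0,0],0.75]

```text
clock: 19.77
tcp_pos: [651.3, -101.3, 396.0]
ee_rot: [[-0.999, -0.045, 0.001], [-0.045, 0.999, -0.0], [-0.001, -0.0, -1.0]]
contact_force: [-0.2, 0.4, -1.1]
finger_gap: 40.6
grip_force: 45.8
```

Emit:
step_arm:
  increments:
    - [[1,1.85,0],[0,0,0],0.75]
    - [[1.9,3.7,0],[0,0,0],0.75]
    - [[1.9,3.7,0],[0,0,0],0.75]
    - [[1.9,3.7,0],[0,0,0],0.75]
    - [[1.9,3.7,0],[0,0,0],0.75]

```text
clock: 20.4
tcp_pos: [557.4, 62.1, 394.2]
ee_rot: [[-0.999, -0.045, 0.002], [-0.045, 0.999, 0.0], [-0.002, 0.0, -1.0]]
contact_force: [-0.8, 0.6, -0.7]
finger_gap: 40.7
grip_force: 45.7
```

Emit:
step_arm:
  increments:
    - [[1.9,3.7,0],[0,0,0],0.75]
    - [[0.95,1.8,0],[0,0,0],0.75]
    - [[0,0,0],[0,0,0],0.75]

```text
clock: 20.78
tcp_pos: [527.0, 115.5, 393.7]
ee_rot: [[-0.999, -0.047, 0.001], [-0.047, 0.999, 0.0], [-0.001, 0.0, -1.0]]
contact_force: [0.4, -0.7, -1.8]
finger_gap: 40.4
grip_force: 45.7
```

Run:
```python
from h import *
go(528,115,251,92.6)
```

```text
t 20.77 p [527.  115.5 393.7] yaw 92.7 zax [ 0.001  0.    -1.   ] q [12.4 17.   2.7 75.6 -0.   9.7] gap 40.4 grip 45.7 F [ 0.4 -0.7 -1.8]
shift cm [-0.08 -0.05 14.27] len 14.3 turn z 0.1
```

Emit:
step_arm:
  increments:
    - [[-0.05,0,4.5],[0,0,0],0.75]
    - [[0,0,4.5],[0,0,0],0.75]
    - [[0,0,3],[0,0,0],0.75]
    - [[0,0,1.4],[0,0,0],0.75]
    - [[0,0,0.5],[0,0,0],0.75]

```text
clock: 21.4
tcp_pos: [528.3, 114.2, 253.7]
ee_rot: [[-0.999, -0.045, -0.0], [-0.045, 0.999, -0.0], [0.0, -0.0, -1.0]]
contact_force: [0.6, 0.1, -0.4]
finger_gap: 40.8
grip_force: 45.7
```

Emit:
step_arm:
  increments:
    - [[0,0,0.2],[0,0,0],0.75]
    - [[0,0,0.1],[0,0,0],0.75]
    - [[0,0,0],[0,0,0],0.75]

```text
clock: 21.78
tcp_pos: [528.1, 114.8, 251.3]
ee_rot: [[-0.999, -0.046, 0.001], [-0.046, 0.999, 0.0], [-0.001, 0.0, -1.0]]
contact_force: [0.1, -0.1, -0.7]
finger_gap: 40.4
grip_force: 45.7
```

Emit:
step_arm:
  increments:
    - [[0,0,0.1],[0,0,0],0.75]
    - [[0,0,0.1],[0,0,0],0.75]
    - [[0,0,0],[0,0,0],0.75]

```text
clock: 22.15
tcp_pos: [528.3, 115.0, 249.9]
ee_rot: [[-0.999, -0.046, 0.002], [-0.046, 0.999, 0.001], [-0.002, 0.001, -1.0]]
contact_force: [-3.0, 0.2, 14.2]
finger_gap: 40.4
grip_force: 46.8
```

Emit:
step_arm:
  increments:
    - [[0,0,-0.1],[0,0,0],0.6]
    - [[0,0,0],[0,0,0],0.4]
    - [[0,0,0],[0,0,0],0.3]
    - [[0,0,0],[0,0,0],0.2]
    - [[0,0,-2],[0,0,0],0.2]

```text
clock: 22.78
tcp_pos: [527.3, 114.7, 268.7]
ee_rot: [[-0.999, -0.045, -0.003], [-0.045, 0.999, -0.001], [0.003, -0.0, -1.0]]
contact_force: [-0.1, -0.5, 0.2]
finger_gap: 68.5
grip_force: 0.0
```

Emit:
step_arm:
  increments:
    - [[0,0,-4],[0,0,0],0.2]
    - [[0,0,-5],[0,0,0],0.2]
    - [[0,0,-5],[0,0,0],0.2]
    - [[0,0,0],[0,0,0],0.2]

```text
clock: 23.28
tcp_pos: [528.5, 114.9, 413.3]
ee_rot: [[-0.999, -0.045, 0.006], [-0.045, 0.999, 0.001], [-0.006, 0.001, -1.0]]
contact_force: [-0.3, 0.3, -0.7]
finger_gap: 68.3
grip_force: 0.0
```

Emit:
step_arm:
  increments:
    - [[-4.35,0.2,0],[0,0,0],0.2]
    - [[-4.3,0.2,0],[0,0,9],0.2]
    - [[0,0,0],[0,0,9],0.2]
    - [[0,0,0],[0,0,9],0.2]
    - [[0,0,0],[0,0,9],0.2]

```text
clock: 23.9
tcp_pos: [614.2, 122.7, 408.4]
ee_rot: [[-0.832, 0.555, -0.002], [0.555, 0.832, -0.0], [0.001, -0.001, -1.0]]
contact_force: [0.3, 0.6, -0.3]
finger_gap: 68.6
grip_force: 0.0
```

Emit:
step_arm:
  increments:
    - [[0,0,0],[0,0,9],0.2]
    - [[0,0,0],[0,0,9],0.2]
    - [[0,0,0],[0,0,9],0.2]
    - [[0,0,0],[0,0,9],0.2]
    - [[0,0,0],[0,0,0],0.2]

```text
clock: 24.52
tcp_pos: [614.0, 122.7, 408.8]
ee_rot: [[-0.353, 0.936, -0.001], [0.936, 0.353, -0.0], [0.0, -0.001, -1.0]]
contact_force: [0.2, 0.5, -1.0]
finger_gap: 68.3
grip_force: 0.0
```

Run:
```python
from h import *
go(615.5,119,313.5,20.6)
im=eyes.grab_frame('wrist'); cv2.imwrite('pics/w7.png',im)
```

```text
t 24.52 p [614.  122.7 408.8] yaw 20.7 zax [-0.001 -0.    -1.   ] q [11.3 28.  21.1 83.1  0.  80.6] gap 68.3 grip 0.0 F [ 0.2  0.5 -1. ]
shift cm [-0.4   0.02  9.53] len 9.5 turn z 0.1
```

View pics/w7.png

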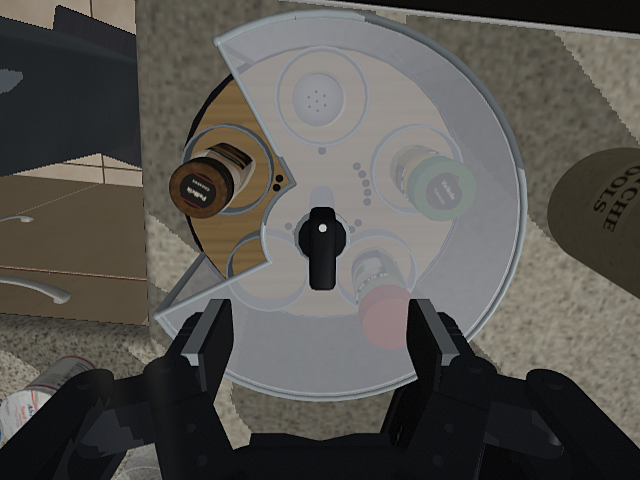

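The salt (317,97) and the spice (200,188) stand upright in their cups, and the knob is aligned. That was my tenth and last picture. Gripping the knob and turning 72° more.

Emit:
step_arm:
  increments:
    - [[-0.4,0,4],[0,0,0],0.3]
    - [[0,0,3],[0,0,0],0.4]
    - [[0,0,1.5],[0,0,0],0.5]
    - [[0,0,0.8],[0,0,0],0.5]
    - [[0,0,0],[0,0,0],0.5]
  newtons: 60

```text
clock: 25.2
tcp_pos: [615.6, 119.0, 317.0]
ee_rot: [[-0.353, 0.936, 0.0], [0.936, 0.353, 0.0], [-0.0, 0.0, -1.0]]
contact_force: [-0.9, -0.8, -0.6]
finger_gap: 42.8
grip_force: 0.0
```

Emit:
step_arm:
  increments:
    - [[0,0,0.2],[0,0,0],0.8]
    - [[0,0,0],[0,0,0],1]
    - [[0,0,0],[0,0,0],1]
    - [[0,0,0],[0,0,0],1]

```text
clock: 25.7
tcp_pos: [616.1, 119.2, 315.6]
ee_rot: [[-0.352, 0.936, 0.002], [0.936, 0.352, 0.001], [-0.0, 0.002, -1.0]]
contact_force: [5.1, 2.4, 0.5]
finger_gap: 14.9
grip_force: 60.8
```

Emit:
step_arm:
  increments:
    - [[0,0,0],[0,0,7],1]
    - [[0,0,0],[0,0,8],1]
    - [[0,0,0],[0,0,8],1]
    - [[0,0,0],[0,0,8],1]
    - [[0,0,0],[0,0,8],1]

```text
clock: 26.32
tcp_pos: [616.6, 119.2, 315.6]
ee_rot: [[0.32, 0.948, 0.004], [0.948, -0.32, 0.001], [0.002, 0.003, -1.0]]
contact_force: [12.0, 2.7, -3.1]
finger_gap: 15.0
grip_force: 60.4
```

Emit:
step_arm:
  increments:
    - [[0,0,0],[0,0,9],1]
    - [[0,0,0],[0,0,9],1]
    - [[0,0,0],[0,0,9],1]
    - [[0,0,0],[0,0,6],1]
    - [[0,0,0],[0,0,0],1]

```text
clock: 26.95
tcp_pos: [616.9, 119.0, 315.6]
ee_rot: [[0.783, 0.622, 0.004], [0.622, -0.783, 0.0], [0.004, 0.002, -1.0]]
contact_force: [14.3, 0.9, -5.1]
finger_gap: 14.8
grip_force: 60.1
```

Run:
```python
from h import *
go(615.5,119,313.5,-51.4)
```

```text
t 26.95 p [616.9 119.  315.6] yaw -51.5 zax [ 0.004  0.    -1.   ] q [ 10.9  28.9   9.   69.8  -0.  152.4] gap 14.8 grip 60.1 F [14.3  0.9 -5.1]
shift cm [-0.11 -0.09  0.21] len 0.3 turn z -0.1
```

Emit:
step_arm:
  increments:
    - [[0,0,0],[0,0,0],0.4]
    - [[0,0,0],[0,0,0],0.2]
    - [[0,0,-3],[0,0,0],0]
    - [[0,0,-4],[0,0,-9],0]
    - [[0,0,-3],[0,0,-9],0]

```text
clock: 27.58
tcp_pos: [615.3, 119.0, 416.6]
ee_rot: [[0.546, 0.838, 0.001], [0.838, -0.546, 0.0], [0.001, 0.001, -1.0]]
contact_force: [-0.3, -0.1, -1.0]
finger_gap: 85.0
grip_force: 0.0
```

Emit:
step_arm:
  increments:
    - [[0,0,0],[0,0,-10],0]
    - [[0,0,0],[0,0,-10],0]
    - [[0,0,0],[0,0,-10],0]
    - [[0,0,0],[0,0,-10],0]
    - [[0,0,0],[0,0,-10],0]

```text
clock: 28.2
tcp_pos: [615.4, 119.0, 414.9]
ee_rot: [[-0.291, 0.957, -0.0], [0.957, 0.291, -0.0], [0.0, -0.0, -1.0]]
contact_force: [0.0, 0.5, 0.6]
finger_gap: 85.5
grip_force: 0.0
```

Emit:
step_arm:
  increments:
    - [[0,0,0],[0,0,-10],0]
    - [[0,0,0],[0,0,-10],0]
    - [[0,0,0],[0,0,-10],0]
    - [[0,0,0],[0,0,-10],0]
    - [[0,0,0],[0,0,-10],0]

```text
clock: 28.82
tcp_pos: [615.4, 119.0, 414.9]
ee_rot: [[-0.92, 0.392, -0.0], [0.392, 0.92, -0.0], [0.0, -0.0, -1.0]]
contact_force: [-0.3, 0.1, 0.1]
finger_gap: 85.5
grip_force: 0.0
```

Emit:
step_arm:
  increments:
    - [[0,0,0],[0,0,-10],0]
    - [[0,0,0],[0,0,-10],0]
    - [[0,0,0],[0,0,-6],0]
    - [[1.43,-4.18,0],[0,0,0],0]
    - [[1.43,-4.18,0],[0,0,0],0]

```text
clock: 29.45
tcp_pos: [590.2, 33.5, 414.7]
ee_rot: [[-0.999, -0.047, -0.0], [-0.047, 0.999, -0.0], [0.0, -0.0, -1.0]]
contact_force: [-0.2, -1.1, 0.5]
finger_gap: 85.3
grip_force: 0.0
```

Emit:
step_arm:
  increments:
    - [[1.43,-4.18,0],[0,0,0],0]
    - [[1.43,-4.18,0],[0,0,0],0]
    - [[1.43,-4.18,0],[0,0,0],0]
    - [[0,0,0],[0,0,0],0]
    - [[0,0,0],[0,0,0],0]

```text
clock: 30.08
tcp_pos: [553.5, -92.9, 414.9]
ee_rot: [[-0.999, -0.045, 0.0], [-0.045, 0.999, 0.0], [-0.0, 0.0, -1.0]]
contact_force: [-0.1, 0.6, -0.5]
finger_gap: 85.4
grip_force: 0.0
```

```bash
cat > red.py <<'E'
from h import *
def red(c,im,z,near):
    g=cv2.cvtColor(im,cv2.COLOR_BGR2HSV)
    m=(((g[...,0]<8)|(g[...,0]>172))&(g[...,1]>150)&(g[...,2]>80)).astype(np.uint8)
    cs=cv2.findContours(m,cv2.RETR_EXTERNAL,cv2.CHAIN_APPROX_NONE)[0]
    cs=[k for k in cs if cv2.contourArea(k)>150]; u=np.array(proj(c,near))
    k=min(cs,key=lambda k:np.hypot(*(np.array(cv2.minEnclosingCircle(k)[0])-u)))
    e=cv2.fitEllipse(cv2.convexHull(k)); print('pred',u.round(),'ellipse',np.round(e[0],1),np.round(e[1],1),'->',np.round(onz(c,*e[0],z),1))
E
python3 - <<'E'
from red import *
go(553,-94,250,92.6)
im=eyes.grab_frame('wrist'); c=cal('wrist'); red(c,im,86,(553,-94,86))
t=eyes.grab_frame('top'); red(cal('top'),t,86,(553,-94,86))
E
```

```text
t 30.07 p [553.5 -92.9 414.9] yaw 92.6 zax [ 0.  0. -1.] q [ -9.5  19.6   9.3  79.7   0.  -12.1] gap 85.4 grip 0.0 F [-0.1  0.6 -0.5]
shift cm [ 0.06 -0.11 16.49] len 16.5 turn z -0.0
pred [318. 208.] ellipse [317.7 206. ] [67.9 70. ] -> [551.3 -94.2  86. ]
pred [312. 191.] ellipse [410.4 341.1] [28.8 30.1] -> [ 177.3 -335.5   86. ]
```

Emit:
step_arm:
  increments:
    - [[0.1,-0.1,5],[0,0,0],0]
    - [[0,0,5],[0,0,0],0]
    - [[0,0,5],[0,0,0],0]
    - [[0,0,2.5],[0,0,0],0]
    - [[0,0,0.5],[0,0,0],0]
  newtons: 50

```text
clock: 30.8
tcp_pos: [552.2, -93.2, 233.2]
ee_rot: [[-0.999, -0.047, -0.003], [-0.047, 0.999, 0.001], [0.003, 0.001, -1.0]]
contact_force: [-0.3, -0.3, 0.7]
finger_gap: 85.7
grip_force: 0.0
```

Emit:
step_arm:
  increments:
    - [[0,0,0],[0,0,0],0.15]
    - [[0,0,0],[0,0,0],0.25]
    - [[0,0,0],[0,0,0],0.35]
    - [[0,0,0],[0,0,0],0.5]
    - [[0,0,0],[0,0,0],0.6]

```text
clock: 31.42
tcp_pos: [553.1, -94.2, 236.3]
ee_rot: [[-0.999, -0.045, 0.002], [-0.045, 0.999, -0.0], [-0.002, -0.0, -1.0]]
contact_force: [-2.6, 1.3, 12.3]
finger_gap: 54.9
grip_force: 50.6
```

Run:
```python
from h import *
st()
```

```text
t 31.43 p [553.1 -94.2 236.3] yaw 92.6 zax [ 0.002 -0.    -1.   ] q [ -9.7  24.2 -10.4  55.3   0.  -12.3] gap 54.9 grip 50.6 F [-2.6  1.3 12.3]
```

Emit:
step_arm:
  increments:
    - [[0,0,-1.2],[0,0,0],0.6]
    - [[0,0,-3.8],[0,0,0],0.6]
    - [[0,0,-5],[0,0,0],0.6]
    - [[0,0,-5],[0,0,0],0.6]
    - [[0,0,-1],[0,0,0],0.6]

```text
clock: 32.05
tcp_pos: [553.0, -94.2, 398.6]
ee_rot: [[-0.999, -0.045, 0.005], [-0.045, 0.999, -0.001], [-0.005, -0.001, -1.0]]
contact_force: [0.4, 0.4, -4.5]
finger_gap: 54.5
grip_force: 54.9
```

Emit:
step_arm:
  increments:
    - [[0.15,2.1,0],[0,0,0],0.6]
    - [[0.3,4,0],[0,0,0],0.6]
    - [[0.3,4,0],[0,0,0],0.6]
    - [[0.3,4,0],[0,0,0],0.6]
    - [[0.3,4,0],[0,0,0],0.6]

```text
clock: 32.67
tcp_pos: [529.9, 88.0, 393.3]
ee_rot: [[-0.999, -0.046, -0.002], [-0.046, 0.999, -0.0], [0.002, -0.0, -1.0]]
contact_force: [0.5, -0.3, -4.2]
finger_gap: 54.4
grip_force: 54.7
```

Emit:
step_arm:
  increments:
    - [[0.2,2.9,0],[0,0,0],0.6]
    - [[0,0,0],[0,0,0],0.6]
    - [[0,0,0],[0,0,0],0.6]

```text
clock: 33.05
tcp_pos: [527.2, 115.1, 393.8]
ee_rot: [[-0.999, -0.046, -0.002], [-0.046, 0.999, -0.001], [0.002, -0.0, -1.0]]
contact_force: [-0.4, -1.1, -4.3]
finger_gap: 54.5
grip_force: 54.8
```

Run:
```python
from h import *
go(528.1,115.2,252,92.6)
im=eyes.grab_frame('wrist'); c=cal('wrist'); cv2.imwrite('pics/w8.png',im); np.save('w8.npy',c,allow_pickle=True)
# cup rim check: project expected rim points
for a in (90,180,270): print(np.round(proj(c,(528.1+40*np.cos(np.radians(a)),115.2+40*np.sin(np.radians(a)),35))))
```

```text
t 33.05 p [527.2 115.1 393.8] yaw 92.6 zax [-0.002 -0.001 -1.   ] q [12.3 17.1  2.9 75.9 -0.   9.7] gap 54.5 grip 54.8 F [-0.4 -1.1 -4.3]
shift cm [-1.100e-01  1.000e-02  1.418e+01] len 14.2 turn z 0.0
[367. 203.]
[323. 154.]
[274. 199.]
```

Emit:
step_arm:
  increments:
    - [[-0.05,0,4],[0,0,0],0.6]
    - [[0,0,4],[0,0,0],0.6]
    - [[0,0,2.5],[0,0,0],0.6]
    - [[0,0,0],[0,0,0],0.6]

```text
clock: 33.6
tcp_pos: [527.3, 114.1, 288.1]
ee_rot: [[-0.999, -0.044, -0.004], [-0.044, 0.999, -0.001], [0.004, -0.001, -1.0]]
contact_force: [-0.5, 0.2, -3.0]
finger_gap: 54.6
grip_force: 54.7
```

Emit:
step_arm:
  increments:
    - [[0,0,0.8],[0,0,0],0.6]
    - [[0,0,0.8],[0,0,0],0.6]
    - [[0,0,0.8],[0,0,0],0.6]
    - [[0,0,0.7],[0,0,0],0.6]
    - [[0,0,0],[0,0,0],0.6]

```text
clock: 34.22
tcp_pos: [527.9, 115.0, 258.1]
ee_rot: [[-0.999, -0.046, -0.001], [-0.046, 0.999, -0.0], [0.001, -0.0, -1.0]]
contact_force: [-0.4, 0.0, -4.6]
finger_gap: 54.6
grip_force: 54.8
```

No rim contact, so the jar is inside the cup (foot about 22 mm up, below the 35 mm rim). Lowering to the floor.

Emit:
step_arm:
  increments:
    - [[0,0,0.3],[0,0,0],0.6]
    - [[0,0,0.2],[0,0,0],0.6]
    - [[0,0,0.1],[0,0,0],0.6]
    - [[0,0,0],[0,0,0],0.6]

```text
clock: 34.72
tcp_pos: [528.1, 115.0, 252.7]
ee_rot: [[-0.999, -0.046, 0.0], [-0.046, 0.999, 0.0], [-0.0, 0.0, -1.0]]
contact_force: [-0.2, -0.2, -3.2]
finger_gap: 54.3
grip_force: 54.8
```

Emit:
step_arm:
  increments:
    - [[0,0,0.1],[0,0,0],0.6]
    - [[0,0,0.1],[0,0,0],0.6]
    - [[0,0,0.05],[0,0,0],0.6]
    - [[0,0,0],[0,0,0],0.6]

```text
clock: 35.22
tcp_pos: [528.3, 115.0, 251.4]
ee_rot: [[-0.999, -0.045, 0.002], [-0.045, 0.999, 0.0], [-0.002, 0.0, -1.0]]
contact_force: [-4.9, -1.2, 14.5]
finger_gap: 54.7
grip_force: 56.7
```

On the floor at the expected height (251.3). Release, rise, back off and check by numbers.

Emit:
step_arm:
  increments:
    - [[0,0,-0.1],[0,0,0],0.3]
    - [[0,0,0],[0,0,0],0.2]
    - [[0,0,0],[0,0,0],0.1]
    - [[0,0,0],[0,0,0],0.05]
    - [[0,0,-1.5],[0,0,0],0.05]

```text
clock: 35.85
tcp_pos: [527.7, 114.9, 265.9]
ee_rot: [[-0.999, -0.045, -0.002], [-0.045, 0.999, -0.0], [0.002, -0.0, -1.0]]
contact_force: [-0.8, -0.4, -0.9]
finger_gap: 80.7
grip_force: 0.0
```

Emit:
step_arm:
  increments:
    - [[0,0,-4],[0,0,0],0.05]
    - [[0,0,-5],[0,0,0],0.05]
    - [[0,0,-5],[0,0,0],0.05]
    - [[0,0,0],[0,0,0],0.05]
    - [[0,0,0],[0,0,0],0.05]

```text
clock: 36.48
tcp_pos: [528.0, 115.0, 406.4]
ee_rot: [[-0.999, -0.045, 0.0], [-0.045, 0.999, 0.0], [-0.0, 0.0, -1.0]]
contact_force: [-0.6, -0.3, -0.2]
finger_gap: 81.1
grip_force: 0.0
```

Run:
```python
from red import *
st()
im=eyes.grab_frame('wrist'); c=cal('wrist'); red(c,im,101,(528,115,101))
cv2.imwrite('pics/w9.png',im)
R=lambda a:(616+88*np.cos(np.radians(a)),119.2+88*np.sin(np.radians(a)))
for n,a,z in (('spice',182.6-72,120),('salt',182.6-144,103)): print(n,np.round(proj(c,(*R(a),z))))
```

```text
t 36.48 p [528.  115.  406.4] yaw 92.6 zax [ 0.  0. -1.] q [12.3 17.   4.6 77.5 -0.   9.7] gap 81.1 grip 0.0 F [-0.6 -0.3 -0.2]
pred [320. 219.] ellipse [319.5 213.2] [75.4 75.9] -> [524.  114.5 101. ]
spice [435. 306.]
salt [381. 400.]
```

The lid images as a circle at its expected place and the floor contact was at the expected height, so the honey jar stands upright.

```bash
python3 -c "
from bench import robot
print(robot.close_job())"
```

```text
the job is handed in; nothing more can be done
None
```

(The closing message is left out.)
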